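# Vent the tube clamp station, unlatch its arm and hold it raised

## Robot

A 6-joint arm with a two-finger parallel gripper is mounted at the origin on the work surface. World frame = base frame: x ahead of the robot, y to its left, z up, the work surface at z = 0. Lengths are in m, angles in rad, forces in N, time in s.
With the tool pointing down it reaches from about 0.3 to 0.85 m from the base axis. Payload 5.4 kg.
Tool frame: the origin (TCP) lies at the very end of the fingers, on their centre line; the grasp point (between the pads) lies 19 mm behind it; y points along the fingers, z is the direction in which the jaws open and shut, and the axes are right-handed (so a half turn about y gives the same grasp; the last joint's range is limited). The gripper opens to 85 mm and grips with 20 to 120 N. Pads are 22 mm wide; open, the fingers measure 114 mm over their backs; the gripper's body (76 mm by 85 mm) begins 54 mm behind the grasp point. The pads swing forward as they close: fully open they stand 13 mm farther back than shut.
Start: joints at [1.019, 0.158, 1.597, -0, 1.386, -0.21], TCP at [0.193, 0.542, 0.231] pointing down, gripper open.
Joint ranges: [-2.91, 2.91], [-0.94, 2.29], [0.18, 2.7], [-1.29, 4.43], [0.17, 2.64], [-3, 3]. Speed limits (rad/s): [2.57, 2.57, 3.14, 3.14, 3.14, 3.14].

## Interface

Orientations are given as a unit quaternion [w, x, y, z].
In Python, from plant import env gives the robot as it stands. Calls block until the motion is done:
- env.goto(position, orientation): joint-space move of the TCP to a pose.
- env.move_straight(position, frame=None, max_speed=0.15, contact_N=None): straight line of the TCP; frame=None keeps the orientation; max_speed is the mean speed in m/s. With contact_N (N) it stops when the force on the tool has changed by that much, and returns True; else False.
- env.movej(angles): joint-space move.
- env.grip(opening, strength=None): finger opening in m; strength is the grip in N (None keeps the last); returns when the fingers have stopped.
- env.hold(seconds).
- env.ik(position, orientation): joint angles nearest the present ones, or None.
- env.grab_frame(name): name is "scene" or "top" or "wrist"; returns the picture (420x560x3 uint8, blue, green, red); there is no depth.
- env.camera_model(name): a dict with "vertical_fov" (degrees; the focal length in pixels is half the picture's height over the tangent of half this angle, whatever the lens; pixels are square), "cx", "cy" (the principal point, pixels), "T" (4x4, takes a point from camera to world coordinates); the wrist camera has in their place "hand_eye" (4x4, takes a point from camera to tool coordinates, whose origin is the TCP and whose axes are the tool frame's). Camera axes: x right, y down, z forward; pixel columns grow to the right and rows downward; lengths in m; the calibration is good to about 2 mm. The wrist camera is an equidistant fisheye: a pixel r from the principal point sees the ray r / f radians off the axis. A picture is of the moment at which its call begins: read the wrist's pose just before it. camera_model takes no time and is no camera call.
A pose or a line that the arm cannot do raises env.PlanningError and nothing moves.
- env.sign_off(): hands the job in, once; it reports no verdict.
Readings, each from a call of its own:
- env.current_clock(): time.
- env.current_joints(): joint angles.
- env.current_joint_velocities(): joint speeds.
- env.current_joint_torque(): joint torques, N m.
- env.current_tool_pos(): TCP position.
- env.current_ee_rot(): TCP orientation.
- env.current_ft_force(): force on the tool from outside, world axes, zero at the start.
- env.current_wrist_torque(): the same for the moment, N m.
- env.current_width(): finger opening in m.
Only numpy, scipy, OpenCV 4.12 (cv2) and the standard library are available. Lean on these libraries where they do the work, as an engineer would, in place of code of your own. Each camera call takes 0.05 s, during which the arm holds its last target.

## Task

Vent the tube clamp station: pull its yellow vent knob fully out, then push it fully home. Then take the red-headed latch handle, pull it fully sideways against its spring to free the clamp arm from the ball, and lift the arm by that handle so that the handle is at least 9 cm higher than before. Finish while still holding the arm up steadily by the latch handle; leave the racks, bottles and other things on the bench undisturbed.

Things in the scene. Friction and masses are not known exactly. Their poses are not given: they have to be found in the camera images.
- station: Cream box base fixed to the bench, 260 (x) x 170 (y) x 60 mm high; origin at the centre of its underside; its -x side is the front, towards the robot. A navy clamp arm runs along its middle from two hinge cheeks at the rear (142 mm high) to a 44 mm square coupler over the ball, 95 mm ahead of the origin, top 145 mm high.
- ball_mount: Steel ball (28 mm, flat underneath, top 129 mm above the bench) on a 12 mm neck that stands on the station's deck under the coupler; origin on the deck, on the neck's axis. Fixed.
- gauge: Dial gauge, a grey block 30 (x) x 50 (y) x 60 mm high fixed against the station's front, 52 mm left or right of its middle; the like grey block of the vent valve is on the other side, which is which varies. Origin at the centre of its underside.
- vent_head (a point): Centre of the yellow head of the vent knob, 40 mm above the bench. The head is a cylinder 30 mm in diameter and 22 mm long, lying along this frame's x axis on a 12 mm stem (22 mm of stem free between head and valve block when home). Pulling out goes along this frame's -x (away from the block, towards the robot).
- vent_knob (a joint): Travel of the vent knob in m: 0 fully home, 0.030 fully out. A detent clicks it in at either end; it takes about 5 N to move over, and it stays where it is left at either end.
- latch_handle: Round handle of the latch, left (+y) of the coupler; origin on the axis, at the middle of its bare steel stem, 120 mm above the bench when down; y axis along the stem, outwards: pull that way. Stem 14 mm thick, bare for 17 mm either side of the origin; then a red head, 30 mm across, 14 mm long. It rises and turns with the arm; the round stem can turn between the fingers.
- clamp_bar: The navy clamp arm, 30 mm wide; origin on its middle line above the ball, 125 mm above the bench when down. It swings up about a level axis along the station's y, 110 mm behind the station's origin and 125 mm above the bench; the handle's stem is 205 mm ahead of that axis and 5 mm lower when the arm is down. 63 degrees at most. 0.3 to 0.7 kg, nearly free; it falls back when let go.
- latch (a joint): Travel of the latch in m: 0 shut (its fork grips under the ball and locks the arm down), 0.018 fully pulled. A spring pulls it back with 5 N at 0 and 9.5 N at 0.018; the arm is free above about 0.013. With the handle 30 mm or more above its closed height the fork is clear of the ball and the latch may be pulled or not.
- clamped_rack: Bystander, loose: blue tube rack 70 x 100 mm with white-capped tubes, 57 mm high, standing on the station's deck under the clamp arm's pad; origin at the centre of its underside. To be left alone.
- lime_rack: Bystander, loose: lime tube rack 200 x 85 x 28 mm with a few tubes; origin at the centre of its underside. To be left alone.
- tip_box: Bystander, loose: grey pipette-tip box 120 x 85 mm, 75 mm high; origin at the centre of its underside. To be left alone.
- sample_jar: Bystander, loose: clear jar with white cap, 60 mm diameter, 85 mm high; origin at the centre of its underside. To be left alone.
- reagent_bottle: Bystander, loose: amber bottle with blue cap, 70 mm diameter, 150 mm high; origin at the centre of its underside. To be left alone.
- pipette: Bystander, loose: white and grey hand pipette lying along its x axis, 270 mm long, 30 mm high; origin at the centre of its underside. To be left alone.
Not all that is in view belongs to the job. Leave any orange look-alike of the part that bears vent_head alone.

How it is judged:
On the way, in this order (a step that is already met when the one before it is completed fails the run):
1. the vent knob is pulled fully out (at least 25 of 30 mm) (value of joint vent_knob above 0.025 m), for 0.1 s.
2. the vent knob is pushed fully home (within 4 mm) (value of joint vent_knob below 0.004 m), for 0.1 s.
3. the latch is pulled aside (at least 13 mm) with the arm still down (value of joint latch above 0.013 m and height (world z) of latch_handle below 0.133 m and value of joint vent_knob below 0.004 m).
4. the arm is raised off the ball by the latch handle (height (world z) of latch_handle above 0.2 m and contact force between the fingers and latch_handle above 1 N), for 0.2 s.
At the end, for the whole second after the job is handed in: The raised clamp arm is still, with the latch handle at least 200 mm above the bench (80 mm above its closed height) and moving slower than 15 mm/s, the fingers hold the latch handle (contact force above 1 N), and the vent knob is home within 4 mm (all of step 4 and value of joint vent_knob below 0.004 m and linear speed of latch_handle below 0.015 m/s); the arm keeps its last pose, push and grip.
It fails at once if the rack under the clamp arm is moved more than 20 mm or tipped (distance of clamped_rack from where it was at the start of the episode above 0.02 m or angle between clamped_rack's own z axis and vertical above 0.3 rad).
It fails at once if another loose thing on the bench is moved more than 20 mm or tipped (distance of any of lime_rack, tip_box, sample_jar, reagent_bottle, pipette from where it was at the start of the episode above 0.02 m or angle between any of lime_rack, tip_box, sample_jar, reagent_bottle, pipette's own z axis and vertical above 0.3 rad).
It also fails if it takes over 48 s, if anything falls off the work surface, if the arm or the gripper's body presses on something with over 40 N, if the wrist force passes 120 N, or if a joint passes its speed limit or range.

## Working session

There is one attempt and no reset: what is moved stays moved. The work goes in short steps, each a Python script; the robot and the scene stay as the last script left them, time stands still between calls to the robot, and variables do not carry over. Pictures are saved under pics/ and viewed, and the job is handed in when it is done.

```bash
mkdir -p pics; ls; python3 - <<'E'
from plant import env
import cv2, numpy as np
np.set_printoptions(precision=4,suppress=True)
for n in ("scene","top","wrist"):
    cv2.imwrite(f"pics/{n}0.png",env.grab_frame(n)); print(n,env.camera_model(n))
print(env.current_clock(),env.current_tool_pos(),env.current_ee_rot(),env.current_width())
E
```

```text
pics
scene {'vertical_fov': 57.378413890591546, 'cx': 273.6511530991599, 'cy': 210.78913822302368, 'T': array([[ 0.2323,  0.5029, -0.8326,  1.5519],
       [ 0.9726, -0.1297,  0.193 , -0.2493],
       [-0.0109, -0.8546, -0.5192,  0.7858],
       [ 0.    ,  0.    ,  0.    ,  1.    ]])}
top {'vertical_fov': 49.087372084414426, 'cx': 279.05704271226347, 'cy': 213.53659703810624, 'T': array([[ 0.001 , -0.9922,  0.1243,  0.3547],
       [-1.    , -0.002 , -0.0074,  0.0211],
       [ 0.0076, -0.1242, -0.9922,  1.2624],
       [ 0.    ,  0.    ,  0.    ,  1.    ]])}
wrist {'vertical_fov': 65.70646984690485, 'cx': 281.1936451934962, 'cy': 214.23080987466574, 'hand_eye': array([[-0.0003,  0.9591,  0.283 , -0.0725],
       [-0.0004, -0.283 ,  0.9591, -0.1421],
       [ 1.    ,  0.0001,  0.0005,  0.    ],
       [ 0.    ,  0.    ,  0.    ,  1.    ]])}
0.15 [0.1925 0.5413 0.2305] [-0.6963  0.6973 -0.1204  0.1201] 0.08543797964525508
```

View pics/scene0.png

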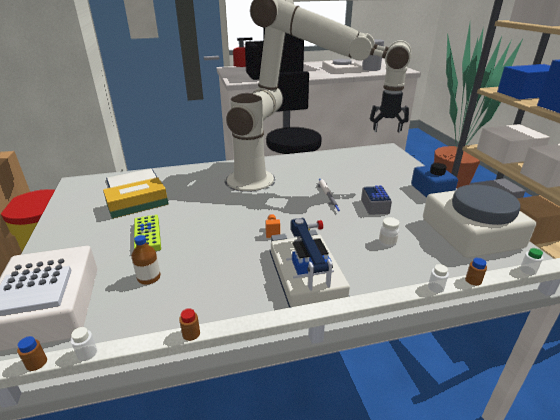

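View pics/top0.png

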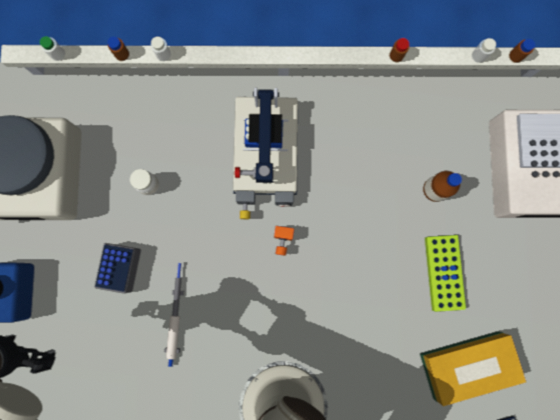

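View pics/wrist0.png

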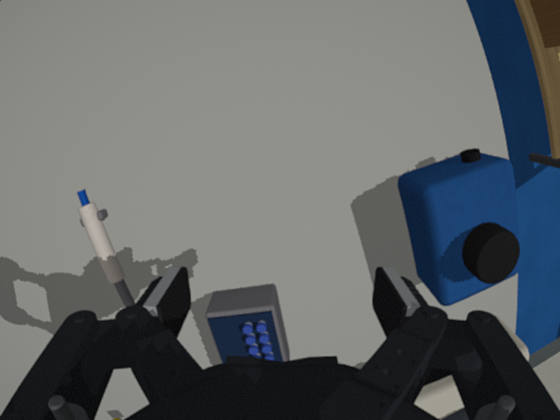

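The top view shows the station around (266,145), the yellow head at (245,214), the red head at (238,172) and the orange look-alike at (284,240). I'll measure next.

```bash
cat > h.py <<'E'
import cv2, numpy as np
np.set_printoptions(precision=4,suppress=True)
def ray(m,u,v):
    f=210/np.tan(np.radians(m["vertical_fov"])/2)
    d=np.array([(u-m["cx"])/f,(v-m["cy"])/f,1.]); return m["T"][:3,3], m["T"][:3,:3]@d
def plane(m,u,v,z):
    o,d=ray(m,u,v); return o+d*(z-o[2])/d[2]
def two(m1,p1,m2,p2):
    o1,d1=ray(m1,*p1);o2,d2=ray(m2,*p2)
    s=np.linalg.lstsq(np.c_[d1,-d2],o2-o1,rcond=None)[0]
    a=o1+s[0]*d1;b=o2+s[1]*d2
    return (a+b)/2,np.linalg.norm(a-b)
def blobs(im,lo,hi,amin=6):
    h=cv2.cvtColor(im,cv2.COLOR_BGR2HSV); m=cv2.inRange(h,lo,hi)
    n,l,st,c=cv2.connectedComponentsWithStats(m)
    return [(c[i],st[i]) for i in range(1,n) if st[i][4]>=amin]
E
python3 - <<'E'
from plant import env
from h import *
t=cv2.imread("pics/top0.png");s=cv2.imread("pics/scene0.png")
for nm,im in(("top",t),("scene",s)):
    m=env.camera_model(nm)
    for c,lo,hi in(("yellow",(22,130,90),(34,255,255)),("red",(0,170,90),(5,255,255)),("orange",(6,170,120),(15,255,255))):
        for b,st in blobs(im,lo,hi): print(nm,c,b,st,plane(m,*b,0.04),plane(m,*b,.12))
cv2.imwrite("pics/tc.png",cv2.resize(t[75:265,200:340],None,fx=4,fy=4,interpolation=2)[:, :][:760][:600])
cv2.imwrite("pics/sc.png",cv2.resize(s[200:320,240:380],None,fx=5,fy=5,interpolation=2))
E
```

```text
top yellow [244.4615 214.3974] [240 210  10   9  78] [0.5052 0.1045 0.04  ] [0.4954 0.0991 0.12  ]
top yellow [499.2857 340.1429] [498 339   3   4   7] [ 0.1773 -0.5608  0.04  ] [ 0.1889 -0.5227  0.12  ]
top yellow [489.75  343.875] [488 342   4   4   8] [ 0.1678 -0.5354  0.04  ] [ 0.1801 -0.499   0.12  ]
top yellow [479.1154 353.2912] [462 344  38  20 182] [ 0.1441 -0.5064  0.04  ] [ 0.1579 -0.4719  0.12  ]
top yellow [510.7143 351.2857] [509 350   4   3   7] [ 0.1491 -0.5889  0.04  ] [ 0.1626 -0.5489  0.12  ]
top yellow [460.1429 354.2857] [459 352   3   5   7] [ 0.1416 -0.457   0.04  ] [ 0.1556 -0.4257  0.12  ]
top yellow [464.     353.7143] [463 352   4   4   7] [ 0.1431 -0.4671  0.04  ] [ 0.1569 -0.4352  0.12  ]
top yellow [425.2308 362.    ] [424 356   4  13  13] [ 0.1223 -0.3657  0.04  ] [ 0.1375 -0.3404  0.12  ]
top yellow [494.1538 376.9231] [490 375   8   5  13] [ 0.085  -0.5421  0.04  ] [ 0.1027 -0.5053  0.12  ]
top yellow [452.7143 380.    ] [451 378   4   5   7] [ 0.0775 -0.4348  0.04  ] [ 0.0956 -0.405   0.12  ]
top yellow [477.8333 382.1667] [477 381   3   4   6] [ 0.0
[... 1646 characters left out ...]
18 221   5   7  27] [0.4839 0.1667 0.04  ] [0.5985 0.1221 0.12  ]
scene red [187.6013 315.5229] [181 309  14  14 153] [ 0.8087 -0.3094  0.04  ] [ 0.8884 -0.303   0.12  ]
scene orange [272.2231 226.062 ] [266 215  14  23 242] [ 0.4553 -0.0009  0.04  ] [ 0.573  -0.0276  0.12  ]
scene orange [149.6575 250.7534] [145 245  10  12  73] [ 0.4971 -0.4155  0.04  ] [ 0.6103 -0.3976  0.12  ]
scene orange [189.06 320.68] [180 314  18  11  50] [ 0.8275 -0.3066  0.04  ] [ 0.9052 -0.3004  0.12  ]
scene orange [ 34.7619 347.1905] [ 28 340  11  14  21] [ 0.8224 -0.6683  0.04  ] [ 0.9006 -0.6233  0.12  ]
scene orange [ 20.5882 352.4706] [ 18 349   9   6  17] [ 0.8309 -0.6965  0.04  ] [ 0.9082 -0.6485  0.12  ]
```

View pics/tc.png

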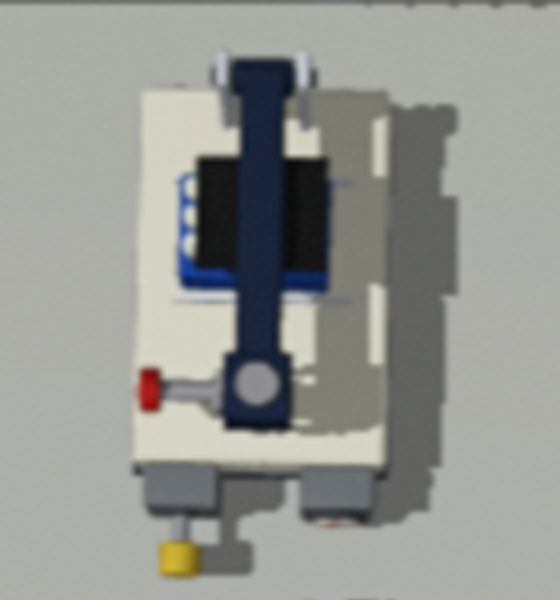

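View pics/sc.png

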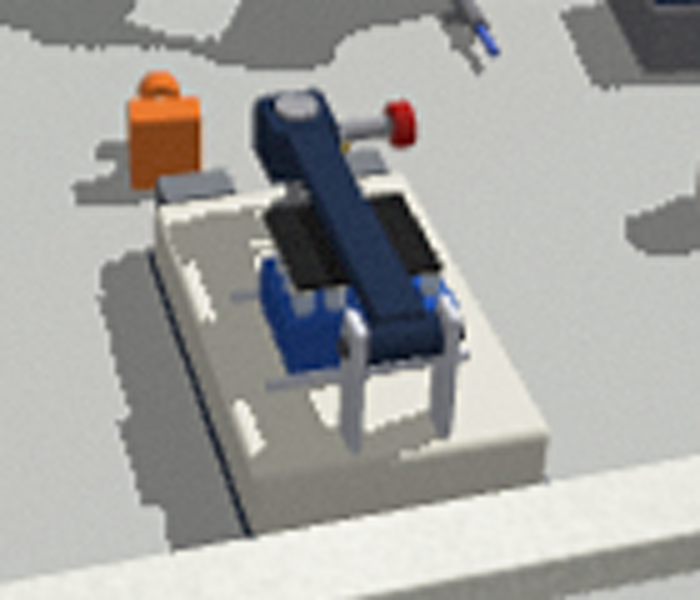

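```bash
cat >> h.py <<'E'
from scipy.spatial.transform import Rotation as R
def quat(ydir,zdir):
    y=np.array(ydir,float);y/=np.linalg.norm(y);z=np.array(zdir,float);z-=y*(y@z);z/=np.linalg.norm(z)
    q=R.from_matrix(np.c_[np.cross(y,z),y,z]).as_quat(); return q[[3,0,1,2]]
def wray(env,u,v,pos,rot):
    m=env.camera_model("wrist");f=210/np.tan(np.radians(m["vertical_fov"])/2)
    a=np.array([u-m["cx"],v-m["cy"]]);r=np.linalg.norm(a);th=r/f
    d=np.array([*(np.sin(th)*a/max(r,1e-9)),np.cos(th)])
    W=R.from_quat(np.array(rot)[[1,2,3,0]]).as_matrix();H=m["hand_eye"]
    return W@H[:3,3]+pos, W@H[:3,:3]@d
def wplane(env,u,v,pos,rot,z):
    o,d=wray(env,u,v,pos,rot);return o+d*(z-o[2])/d[2]
E
python3 - <<'E'
from plant import env
from h import *
m=env.camera_model("top")
P=[plane(m,u,v,.06) for u,v in((233.5,192),(296.75,193),(235,97.5),(297,98))]
for p in P:print(p)
c=sum(P)/4; e=P[2]-P[0]+P[3]-P[1]; yaw=np.arctan2(e[1],e[0]); g=P[0]-P[1]+P[2]-P[3]
print("c",c,"yaw",yaw,np.arctan2(-g[0],g[1]))
ms=env.camera_model("scene")
print(two(m,(237.06,172.06),ms,(320.2,223.9)))
q=quat((0,0,-1),(0,1,0)); print(q, env.ik([.503,.102,.16],q), env.ik([.603,.095,.2],quat((0,0,-1),(1,0,0))),env.ik([.603,.095,.2],quat((0,0,-1),(-1,0,0))))
env.goto([.49,.102,.16],q)
pos,rot=env.current_tool_pos(),env.current_ee_rot()
im=env.grab_frame("wrist");cv2.imwrite("pics/w1.png",im)
np.savez("w1.npz",pos=pos,rot=rot);print(pos,rot,env.current_clock())
E
```

```text
[0.5625 0.1328 0.06  ]
[ 0.5602 -0.0348  0.06  ]
[0.823  0.1322 0.06  ]
[ 0.8222 -0.0364  0.06  ]
c [0.692  0.0485 0.06  ] yaw -0.004347692020225246 -0.009039347533353566
(array([0.6029, 0.1194, 0.1231]), np.float64(0.0016223594257437327))
[-0.7071  0.7071  0.      0.    ] [-0.0357  0.0657  1.8438 -0.      1.2321 -1.6065] [-0.0414  0.2724  1.5269 -0.      1.3422 -0.0414] None
[0.49   0.1027 0.1601] [ 0.7072 -0.707  -0.0004  0.0002] 2.1333
```

View pics/w1.png

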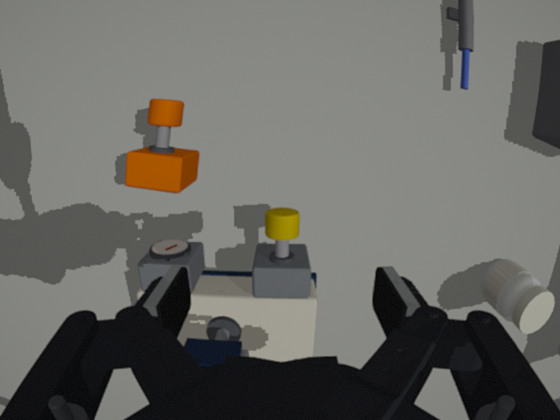

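The wrist view shows the yellow head at (282,222) with its stem running down to the valve block at (282,270). The orange decoy at (163,150) is well to the side.

```bash
python3 - <<'E'
from plant import env
from h import *
im=cv2.imread("pics/w1.png");d=np.load("w1.npz")
for b,st in blobs(im,(22,130,60),(34,255,255),50):
    print(b,st)
    x,y,w,h,_=st
    for u,v in((x,y+h/2),(x+w,y+h/2),b,(x+w/2,y),(x+w/2,y+h)): print([wplane(env,u,v,d["pos"],d["rot"],z)[:2] for z in(.04,.05)])
# bottom rim, gauge/valve block top-edge front corners, z=.06
for u,v in((255,247),(309,247),(256,278),(310,278)): print(wplane(env,u,v,d["pos"],d["rot"],.06))
cv2.imwrite("pics/w1c.png",cv2.resize(im[190:310,130:330],None,fx=4,fy=4,interpolation=2))
E
```

```text
[281.7293 223.4061] [265 208  34  32 990]
[array([0.5036, 0.0893]), array([0.5003, 0.0898])]
[array([0.5036, 0.1182]), array([0.5003, 0.1176])]
[array([0.503 , 0.1035]), array([0.4998, 0.1035])]
[array([0.4895, 0.1037]), array([0.4867, 0.1037])]
[array([0.5181, 0.1037]), array([0.5143, 0.1037])]
[0.5165 0.0819 0.06  ]
[0.5165 0.1254 0.06  ]
[0.5447 0.082  0.06  ]
[0.5447 0.1272 0.06  ]
```

View pics/w1c.png

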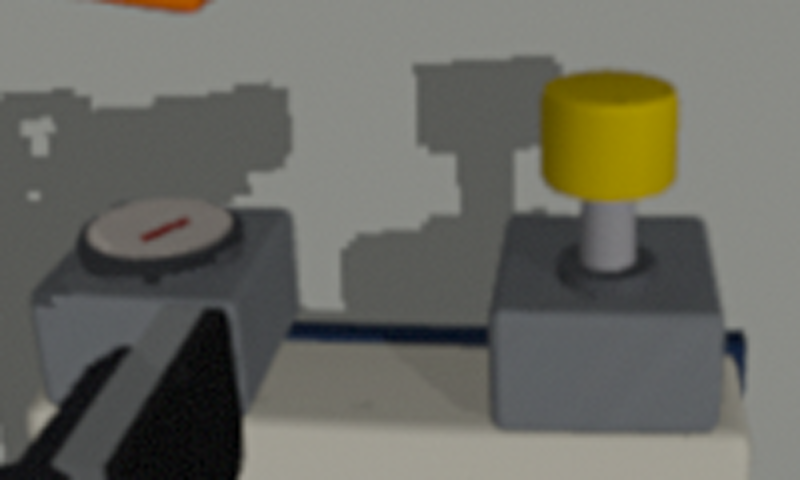

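```bash
python3 - <<'E'
from plant import env
from h import *
d=np.load("w1.npz");w=lambda u,v,z:wplane(env,u,v,d["pos"],d["rot"],z)
print("front face ctr",w(282,212.7,.04),"rear top",w(282,240,.055))
for u,v in((253,267),(310,266),(254,296),(310,296.5)):print(w(u,v,.06))
E
```

```text
front face ctr [0.4936 0.1037 0.04  ] rear top [0.5123 0.1037 0.055 ]
[0.5345 0.0798 0.06  ]
[0.5335 0.1268 0.06  ]
[0.5624 0.0797 0.06  ]
[0.5629 0.1279 0.06  ]
```

```bash
python3 - <<'E'
from plant import env
from h import *
q=env.current_ee_rot()
env.grip(.06,40)
env.goto([.5015,.1037,.09],quat((0,0,-1),(0,1,0)))
print("contact",env.move_straight([.5015,.1037,.021],max_speed=.08,contact_N=8), env.current_tool_pos(),env.current_ft_force())
im=env.grab_frame("wrist");cv2.imwrite("pics/w2.png",im)
env.grip(0,40)
print(env.current_width(),env.current_tool_pos(),env.current_ft_force(),env.current_clock())
cv2.imwrite("pics/w3.png",env.grab_frame("wrist"))
E
```

```text
contact False [0.5021 0.1037 0.0215] [ 0.9328  0.2086 -0.1765]
0.028674654407423804 [0.5018 0.1033 0.0215] [-1.2115 -3.2814  4.8778] 4.3333
```

View pics/w3.png

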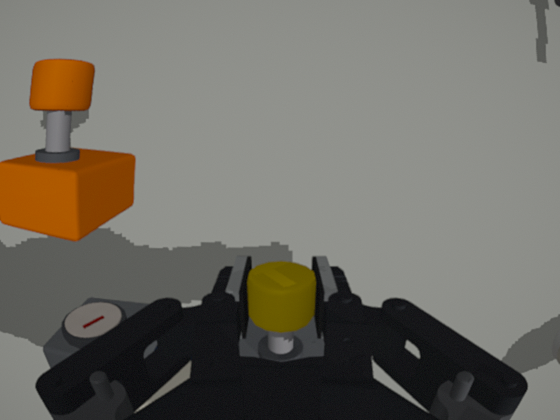

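The head at (281,293) is held between the pads at a width of 28.7 mm, roughly its diameter. Next I pull it out.

```bash
python3 - <<'E'
from plant import env
from h import *
p=env.current_tool_pos()
print(env.move_straight([p[0]-.032,p[1],p[2]],max_speed=.05,contact_N=25))
env.hold(.2)
print(env.current_width(),env.current_tool_pos(),env.current_ft_force(),env.current_clock())
cv2.imwrite("pics/w4.png",env.grab_frame("wrist"));cv2.imwrite("pics/t4.png",cv2.resize(env.grab_frame("top")[75:265,200:340],None,fx=3,fy=3))
E
```

```text
False
0.028671375030253066 [0.4718 0.1037 0.0219] [10.3479  1.9107 -7.3087] 5.3667
```

View pics/w4.png

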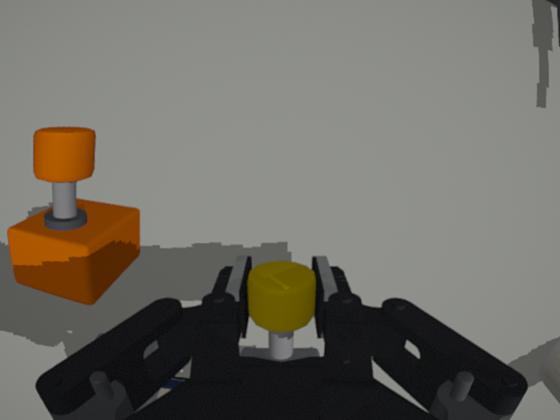

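The head kept its place in the pads over 30 mm and 10 N is now showing against the stop, so the knob is out. Next I push it home.

```bash
python3 - <<'E'
from plant import env
from h import *
p=env.current_tool_pos()
print(env.move_straight([.5045,p[1],.0215],max_speed=.05,contact_N=35))
env.hold(.2)
print(env.current_width(),env.current_tool_pos(),env.current_ft_force(),env.current_clock())
cv2.imwrite("pics/w5.png",env.grab_frame("wrist"))
E
```

```text
False
0.02878635800162171 [0.5017 0.1033 0.0214] [-8.1308 -4.1086 12.0368] 6.5083
```

View pics/w5.png

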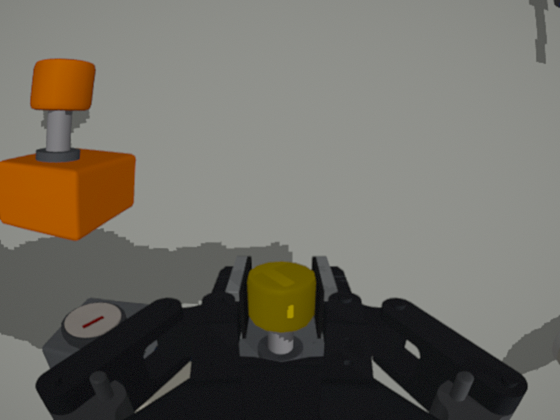

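The knob is home: same picture as before, and 8 N against the stop. I'll release and look at the handle.

```bash
python3 - <<'E'
from plant import env
from h import *
env.grip(.055,40)
p=env.current_tool_pos()
env.move_straight([p[0],p[1],.13],max_speed=.12)
cv2.imwrite("pics/w5b.png",env.grab_frame("wrist"))
env.goto([.56,.11,.24],quat((0,0,-1),(1,0,0)))
env.goto([.599,.105,.2],quat((0,0,-1),(1,0,0)))
pos,rot=env.current_tool_pos(),env.current_ee_rot()
im=env.grab_frame("wrist");cv2.imwrite("pics/w6.png",im);np.savez("w6.npz",pos=pos,rot=rot)
print(pos,env.current_ft_force(),env.current_clock(), blobs(im,(0,170,60),(5,255,255),30))
im=cv2.imread("pics/w5b.png"); print(blobs(im,(22,130,60),(34,255,255),50))
E
```

```text
[0.5981 0.1049 0.198 ] [-0.4994 -0.2595  0.7055] 9.8333 [(array([286.4683, 206.5993]), array([267, 194,  40,  27, 916], dtype=int32))]
[(array([280.2973, 219.4864]), array([ 261,  202,   39,   37, 1285], dtype=int32))]
```

View pics/w6.png

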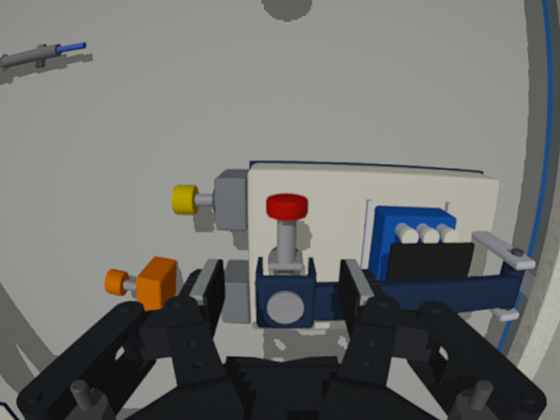

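View pics/w5b.png

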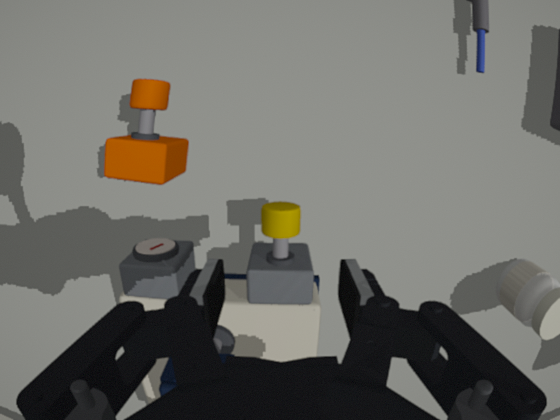

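The knob is home (stem visibly short). The red head is at (287,207) with its stem down to about (286,250).

```bash
python3 - <<'E'
from plant import env
from h import *
d=np.load("w6.npz");w=lambda u,v,z:wplane(env,u,v,d["pos"],d["rot"],z)
im=cv2.imread("pics/w6.png")
cv2.imwrite("pics/w6c.png",cv2.resize(im[185:275,235:340],None,fx=6,fy=6,interpolation=2))
print("head x edges",w(267,207,.12),w(307,207,.12),"outer face ctr",w(287,199.5,.12),"inner rim top",w(287,221,.135))
E
```

```text
head x edges [0.5873 0.1175 0.12  ] [0.6153 0.1175 0.12  ] outer face ctr [0.6013 0.1229 0.12  ] inner rim top [0.6011 0.112  0.135 ]
```

View pics/w6c.png

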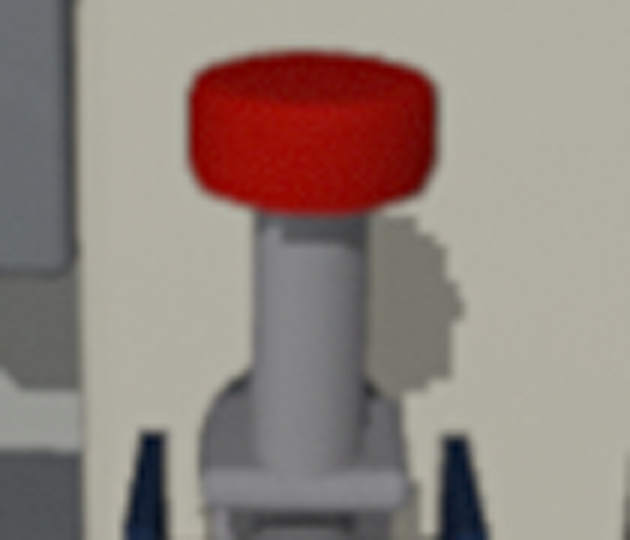

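```bash
python3 - <<'E'
from plant import env
from h import *
q=quat((0,0,-1),(1,0,0))
env.grip(.045,60)
env.goto([.601,.095,.16],q)
print("contact",env.move_straight([.601,.095,.102],max_speed=.06,contact_N=8), env.current_tool_pos(),env.current_ft_force())
env.grip(0,60)
print(env.current_width(),env.current_tool_pos(),env.current_ft_force(),env.current_clock())
cv2.imwrite("pics/w7.png",env.grab_frame("wrist"))
E
```

```text
contact False [0.6014 0.095  0.1026] [-0.2584  0.5635 -0.1194]
0.012138027135792363 [0.6012 0.095  0.1025] [-1.687   0.6615  2.5321] 11.9083
```

View pics/w7.png

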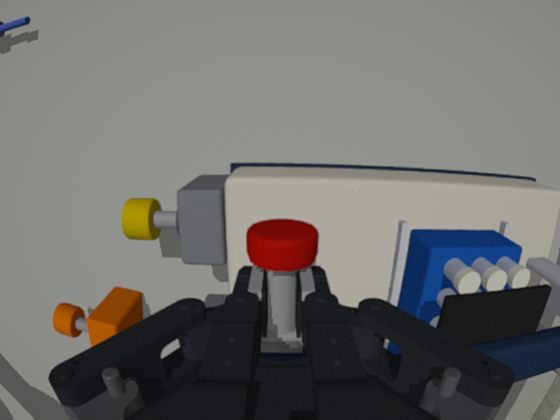

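The stem is gripped (width 12.1 mm) just inside the red head at (283,245). Now the sideways pull.

```bash
python3 - <<'E'
from plant import env
from h import *
p=env.current_tool_pos()
print(env.move_straight([p[0],p[1]+.0205,p[2]],max_speed=.03,contact_N=30))
env.hold(.2)
print(env.current_width(),env.current_tool_pos(),env.current_ft_force(),env.current_clock())
cv2.imwrite("pics/w8.png",env.grab_frame("wrist"))
E
```

```text
False
0.011786938216025555 [0.6015 0.113  0.1025] [-1.1181 -9.0564  1.7738] 12.9917
```

View pics/w8.png

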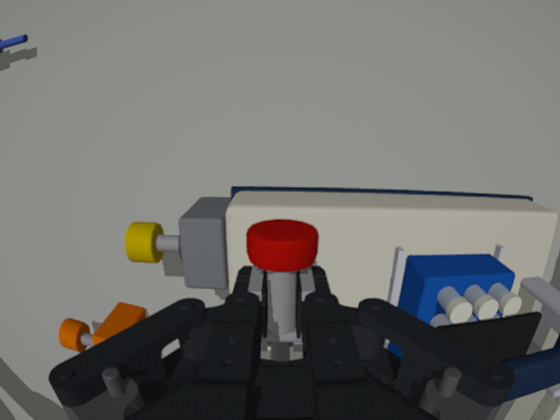

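The latch moved 18 mm with no slip, and −9 N is the spring force at full pull. Now I lift along the arc.

```bash
python3 - <<'E'
from plant import env
from h import *
x0,y0,z0=.6012,.1155,.102
for th in np.radians(np.arange(4,33,4)):
    c,s=np.cos(th),np.sin(th)
    x=x0+.205-(.205*c+.005*s); z=z0+.005+(-.005*c+.205*s)
    r=env.move_straight([x,y0,z],max_speed=.05,contact_N=45)
    print(r,env.current_tool_pos()-[x,y0,z],env.current_ft_force(),env.current_width())
    if r: break
env.hold(.5)
print(env.current_tool_pos(),env.current_ft_force(),env.current_width(),env.current_clock(),np.abs(env.current_joint_velocities()).max())
cv2.imwrite("pics/w9.png",env.grab_frame("wrist"));cv2.imwrite("pics/s9.png",env.grab_frame("scene"));cv2.imwrite("pics/t9.png",env.grab_frame("top"))
E
```

```text
False [-0.0001 -0.0027 -0.0015] [ 3.9531 -8.9352 -6.071 ] 0.011499126859797782
False [-0.0002 -0.0027 -0.0015] [ 2.5926 -9.7834 -5.1328] 0.012004198743082409
False [-0.0004 -0.0027 -0.0015] [ 0.6831 -9.6016 -4.2554] 0.011914249999388421
False [-0.0007 -0.0027 -0.0016] [-0.7501 -8.9838 -3.5223] 0.011897053690596507
False [-0.0016 -0.0028 -0.0026] [ 0.4352 -9.5617 -5.7797] 0.012074143928014426
False [-0.002  -0.0027 -0.0025] [-3.5317 -8.4889 -3.357 ] 0.011735289600172664
False [-0.0025 -0.0027 -0.0023] [-5.9608 -9.7415 -0.8336] 0.011702081242306626
False [-0.003  -0.0028 -0.002 ] [-9.0251 -9.5001  1.3325] 0.011691368624460841
[0.6266 0.1128 0.2092] [ -8.6825 -10.1075   1.0648] 0.011560637151646826 17.0 0.0005554154743585729
```

View pics/w9.png

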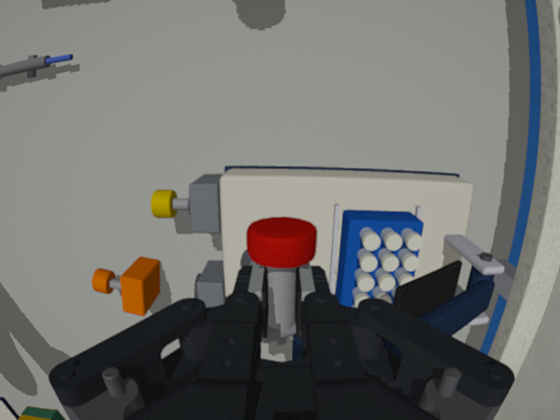

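View pics/s9.png

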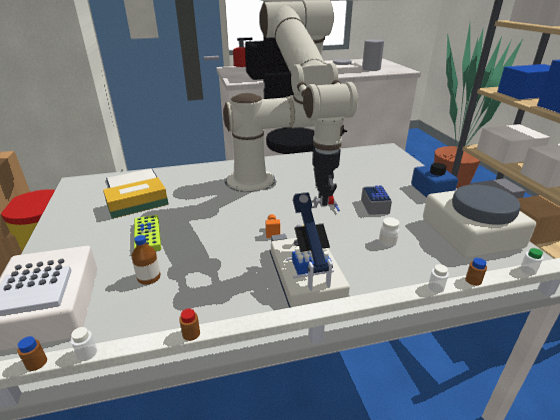

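View pics/t9.png

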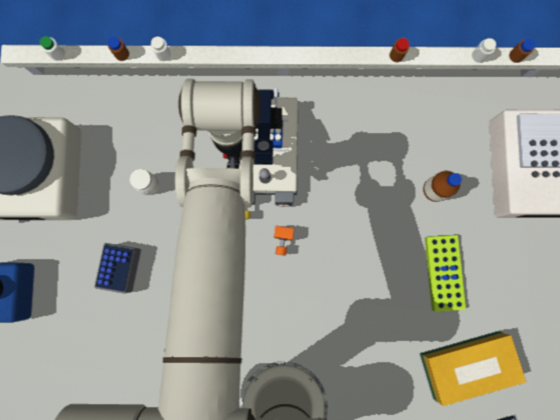

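The clamp arm is up, with the TCP 107 mm higher than at the grasp. The red head still sits at the pads (283,243), the yellow knob is home, and the rack, jar, bottle, boxes and racks are where they were. The joints are still, so I'm handing in.

```bash
python3 - <<'E'
from plant import env
env.hold(.3);print(env.current_tool_pos(),env.current_ft_force(),env.current_width(),env.current_clock());print(env.sign_off())
E
```

```text
[0.62655323 0.11272517 0.20917707] [ -9.31279962 -10.10803073   0.35293296] 0.01193726458872479 17.45
the job is handed in; nothing more can be done
None
```

I vented the station, freed the clamp arm and lifted it by the latch handle. I handed in at 17.5 s, still holding the arm up.

- **Vent knob:** I pulled it out 30 mm to its stop, which showed about 10 N, then pushed it back to its starting position, about 8 N against the stop. Later wrist pictures show it still home.
- **Latch:** I gripped the stem and pulled it 18 mm sideways with no slip. The spring force was about 9 N, as expected at full travel.
- **Lift:** I raised the handle 107 mm along its arc, which puts it about 227 mm above the bench by my estimate.
- **Last checks:** The gripper was 11.9 mm open on the 14 mm stem, and the joints were practically still (0.0006 rad/s). The pictures show the clamped rack and the other things I could see where they were. The pipette was hidden by the robot arm in the last top view, but the wrist picture shows it lying on the bench.
- **Minor disagreement:** The final pose was off the commanded arc by about 3 mm in x and y and 2 mm in z, with about 9–10 N each along x and y on the tool. I left it, as it was steady and well within limits.

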